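Hold a water manifold block against its sprung bracket plate

TASK

Open the blue service case by lifting its lid until it rests back on its stop, and leave it open; take out the white manifold block, set it on the bed of the aluminium fixture with its flat back (the side without brass hose tails) square against the steel bracket plate and level with the plate's two side edges, and push steadily until the black pointer stands in the green part of the scale. Do it gently, never bottoming the plate hard against its end, and leave the other things where they are. Finish while still holding the block pressed there (pointer in the green, about 10 N) so that a colleague can screw it on: do not let go.

Things in the scene. Friction and masses are not known exactly. Their poses are not given: they have to be found in the camera images.
- case: fixed open-topped blue plastic case, 150 (its x) x 220 (its y) x 75 mm tall, walls and floor 5 mm; origin at centre of its underside; its +x points away from the robot to the hinge side, z up. It stands on either the left or the right
- lid (a joint): lid hinge, rad: 0 closed, grows as the lid opens, 1.75 fully open on its stop (just past upright, leaning away from the robot; past upright it falls back onto the stop by itself, before upright it falls shut). Lid 150 x 220 x 10 mm, 0.25 kg, easy hinge, no latch
- lid_hinge (a point): point on the hinge axis, middle of the case's far top edge; the axis runs along the case's y
- lid_tab (a point): grip point on the lid's yellow tab, mid-thickness, 180 mm from the hinge, 30 mm out from the lid's edge. The tab is 30 mm wide (case's y), 10 mm thick, and sticks 45 mm out of the lid's free edge: towards the robot when closed, straight up when the lid is upright. Pinched on its two side edges it can turn between the fingers
- block: loose white plastic manifold block, 44 (its x) x 46 (its y) x 60 mm tall, about 0.18 kg, with two brass hose tails sticking 15 mm out of its -x side, at mid-width, centred 17 and 43 mm above its underside; its +x side is the flat back that goes against the bracket plate. Origin at centre of the underside of the white body. Starts standing on the case floor, tails roughly towards the robot
- fixture: fixed aluminium fixture; its +x points from bed to bracket plate, away from the robot, z up. Origin on the table, below the centre of a block that just touches the unpressed plate. Bed flat, smooth and slippery, 12 mm above the table, 120 mm wide (y), clear from x = -60 mm to the plate; dark lines at y = +-25 mm mark the block's lane. Nothing on it is higher than 67 mm (rear post)
- stop (a joint): travel of the sprung bracket plate along the fixture's +x, m: 0 unpressed, 0.035 at its hard end. Spring rate 500 N/m without preload (10 N at 0.020). The black pointer crossing the scale moves with it: white part below 0.012, green 0.012 to 0.028, red above
- stop_face (a point): middle of the bracket plate's front face (the one the block touches), 39 mm above the table; the steel plate is 46 mm wide, its top 64 mm above the table; moves with the plate
- wash_bottle: loose white plastic wash bottle with blue cap, 66 diameter x 170 mm tall; origin at centre of its base
- amber_bottle: loose amber glass bottle with red cap, 72 diameter x 160 mm tall; origin at centre of its base
- beaker: loose small glass beaker, 68 diameter x 85 mm tall; origin at centre of its base
- screwdriver: loose red-handled screwdriver lying flat beyond the work, for the colleague; origin under its middle
- screw_dish: loose black dish of screws, 70 x 70 x 20 mm; origin at centre of its underside
- filter_cap: loose blue round filter cap, 68 diameter x 30 mm tall; origin at centre of its underside
- coupling: loose brass hose coupling, 24 diameter x 32 mm tall, standing inside the case in its robot-side corner on the case's +y side; origin at centre of its underside
Not all that is in view belongs to the job. What is meant by the fixture is not orange or pink, and is the larger of those in its own colour.

How it is judged (in metres and radians):
On the way, in this order (a step that is already met when the one before it is completed fails the run):
1. the lid rests open on its stop (value of joint lid above 1.68 rad), for 0.3 s.
2. the block is lifted out, clear of the case floor (z of block in the frame of case above 0.045 m), for 0.1 s.
At the end, for the whole second after the job is handed in: The fingers hold the block upright on the fixture's bed (within 6 mm of it), back against the bracket plate, within 8 mm of centred on it and 0.13 rad of square, pushing the plate 12 to 28 mm in (5 to 16 N), at rest, while the lid stays open (above 1.6 rad) (value of joint stop between 0.012 and 0.028 m and contact force between block and stop between 5 and 16 N and contact force between the fingers and block above 1 N and y of block in the frame of fixture between -0.008 and 0.008 m and z of block in the frame of fixture between 0.009 and 0.018 m and x of block in the frame of fixture between 0.005 and 0.033 m and angle between the x axis of block and the x axis of fixture, either way round below 0.13 rad and angle between block's own z axis and vertical below 0.12 rad and linear speed of block below 0.01 m/s and value of joint lid above 1.6 rad); the arm keeps its last pose, push and grip.
It fails at once if the bracket plate was rammed: more than 24 N on it (contact force between stop and anything else above 24 N).
It fails at once if a bystander was pushed or knocked over (distance of any of wash_bottle, amber_bottle, beaker, screwdriver, screw_dish, filter_cap, coupling from where it was at the start of the episode above 0.03 m).
It also fails if it takes over 59 s, if anything falls off the work surface, if the arm or the gripper's body presses on something with over 40 N, if the wrist force passes 120 N, or if a joint passes its speed limit or range.

ROBOT

A 6-joint arm with a two-finger parallel gripper is mounted at the origin on the work surface. World frame = base frame: x ahead of the robot, y to its left, z up, the work surface at z = 0. Lengths are in mm, angles in degrees, forces in N, time in s.
With the tool pointing down it reaches from about 300 to 850 mm from the base axis. Payload 4.2 kg.
Tool frame: the origin (TCP) lies between the finger pads; the fingertips stand 11 mm ahead of it and the grasp point (between the pads) lies 8 mm behind it (env.tips_ahead is the distance from the TCP to the fingertips, in mm); z points along the fingers, y is the line along which they close (so a half turn about z gives the same grasp; the last joint's range is limited). The gripper opens to 91 mm and grips with 3 to 60 N. Pads are 32 mm wide; open, the fingers measure 118 mm over their backs; the gripper's body (76 mm by 178 mm) begins 60 mm behind the grasp point.
Start: joints at [-71.562, 18.312, 89.639, -0, 72.044, -1.146], TCP at [192.734, -541.752, 224.976] pointing down, gripper open.
Joint ranges: [-177.97, 177.97], [-48.28, 115.42], [12.27, 149.76], [-77.06, 257.06], [2.81, 150.46], [-146.56, 146.56]. Speed limits (degrees/s): [147.25, 147.25, 180, 180, 180, 180].

INTERFACE

Orientations are given as [roll, pitch, yaw] about the fixed x, y, z axes, in that order (R = Rz(yaw) Ry(pitch) Rx(roll)).
In Python, from workcell import env, cams gives the robot as it stands.
- The arm moves only by the tool step_arm, never from a script. Its arguments are lists of equal length, an entry for each row: "linear": the shift along the tool's x, y, z in units of 30 cm (1.0 is 30 cm), a list of three; "turn": the turn about the tool's z in units of 360 degrees (1.0 is 360 degrees). In form: {"linear": [[tx, ty, tz], ...], "turn": [turn, ...]}. A call has 1 to 20 rows; each row is the pose to reach, as a shift and turn from the pose commanded when the call began, along the tool's axes at that moment, turning the shorter way round; what a row does not reach only later rows make up. A row lasts 1/8 s, in which the tool goes at most 62.5 mm and 10.7 degrees, less where a joint would pass 70% of its speed; a pose out of reach is approached as far as the arm can. A call with a number of a shift or a turn outside -1 to 1 is refused whole. A call with a gripper value outside its range is refused whole. "fingers" is the closure, from -1 (fully open) to 1 (shut), so that 0 is half open, set as the call begins (left out, the last holds). The fingers move at their own pace and stop on an object; "force" is the grip in N (left out, the last holds). Time passes only in rows, so rows that repeat a pose let the fingers close. It gives the time, the measured TCP pose, the force, the opening and the grip force at its end, in the units of the state.
- env.state(): the state, without advancing time (a new reading comes with each control period).
- cams.grab_frame(name): name is "side" or "top" or "wrist"; returns a dict with "color" (480x640x3 uint8, blue, green, red), "fx", "fy", "cx", "cy" (pixels), "dist" ([k1, k2, p1, p2, k3] as OpenCV has them; the pictures are not rectified), "extrinsics" (4x4, takes a point from camera to world coordinates); the wrist camera has in their place "tool_from_camera" (4x4, takes a point from camera to tool coordinates, whose origin is the TCP and whose axes are the flange's). Camera axes: x right, y down, z forward; pixel columns grow to the right and rows downward; lengths in mm; the calibration is good to about 2 mm. A picture is of the moment at which its call begins: read the wrist's pose just before it. There is no depth.
- env.job_done(): hands the job in; it is judged then, once.
The state is a dict: "time_s": time; "qpos": joint angles; "qvel": joint speeds; "effort": joint torques, N m; "ee_pos": TCP position; "ee_rot": TCP orientation; "force": force on the tool from outside, world axes, zero at the start; "torque": the same for the moment, N m; "gripper_width": finger opening in mm; "gripper_force": force on a finger pad.
Only numpy, scipy, OpenCV 4.12 (cv2) and the standard library are available. Lean on these libraries where they do the work, as an engineer would, in place of code of your own. Each camera call takes 0.05 s, during which the arm holds its last target. There are 200 camera calls.

## Working session

There is one attempt and no reset: what is moved stays moved. The work goes in short steps, Python scripts to look and compute and a tool call to move; the robot and the scene stay as the last step left them, time stands still between calls to the robot, and variables do not carry over. Pictures are saved under pics/ and viewed, at most 10 in all, crops included, and the job is handed in when it is done.

Besides the shell and the picture viewer there is one more tool, called after "Call:" as a command line: name --pt "numbers of a row" for each row, then --argument value for the rest. step_arm: Moves the arm, as the interface text tells. Its arguments: {"type":"object","properties":{"linear":{"type":"array"},"turn":{"type":"array"},"fingers":{"type":"number"},"force":{"type":"number"}},"required":["linear","turn"]}

```bash
mkdir -p pics; cat > h.py <<'E'
import numpy as np, cv2, json
from workcell import env, cams
from scipy.spatial.transform import Rotation as R
def grab(name, fn):
    s=env.state(); f=cams.grab_frame(name); cv2.imwrite('pics/%s.png'%fn,f['color'])
    if 'extrinsics' in f: T=np.array(f['extrinsics'],float)
    else:
        W=np.eye(4); W[:3,:3]=R.from_euler('xyz',s['ee_rot'],degrees=True).as_matrix(); W[:3,3]=s['ee_pos']
        T=W@np.array(f['tool_from_camera'])
    c=dict(K=[[f['fx'],0,f['cx']],[0,f['fy'],f['cy']],[0,0,1]],d=list(map(float,f['dist'])),T=T.tolist())
    json.dump(c,open('pics/%s.json'%fn,'w')); return s
def load(fn):
    c=json.load(open('pics/%s.json'%fn)); return [np.array(c[k],float) for k in 'KdT']
def onz(fn,uv,z):
    K,d,T=load(fn); p=cv2.undistortPoints(np.array(uv,float).reshape(-1,1,2),K,d)[:,0]
    r=np.c_[p,np.ones(len(p))]@T[:3,:3].T; o=T[:3,3]
    return o+r*((z-o[2])/r[:,2])[:,None]
def proj(fn,P):
    K,d,T=load(fn); Ti=np.linalg.inv(T)
    return cv2.projectPoints(np.array(P,float).reshape(-1,3),Ti[:3,:3],Ti[:3,3],K,d)[0][:,0]
def crop(fn,x0,y0,x1,y1,k,out):
    im=cv2.imread('pics/%s.png'%fn)[y0:y1,x0:x1]; cv2.imwrite('pics/%s.png'%out,cv2.resize(im,None,fx=k,fy=k,interpolation=cv2.INTER_CUBIC))
E
python3 - <<'E'
from h import *
s=grab('top','t0'); grab('side','s0')
print(s)
a=cv2.imread('pics/t0.png');b=cv2.imread('pics/s0.png')
for n in('t0','s0'): print(np.round(load(n)[2],2).tolist(),load(n)[0][0,0])
E
```

```text
{'time_s': 0.0, 'qpos': array([-7.15617933e+01,  1.83517990e+01,  8.97070793e+01, -6.86225288e-04,
        7.20440151e+01, -1.14791661e+00]), 'qvel': array([ 0.01399452, -0.05315972, -0.01691215, -0.0276892 , -0.0835516 ,
       -0.05961776]), 'effort': array([-3.63296458e-04, -4.12456834e+01, -2.31970829e+01,  7.26626138e-02,
        4.57607908e-02, -1.47348264e-04]), 'ee_pos': array([ 192.57572201, -541.26938982,  224.11412566]), 'ee_rot': array([-1.79897114e+02, -1.40903184e-03,  1.95863342e+01]), 'force': array([-0.0953796 , -0.36998558, -0.07327201]), 'torque': array([-0.02780127, -0.02664198, -0.05169401]), 'gripper_force': 0.0, 'gripper_width': 91.1014105768503}
[[-0.02, -1.0, 0.06, 419.86], [-1.0, 0.02, -0.02, 19.05], [0.02, -0.06, -1.0, 1493.68], [0.0, 0.0, 0.0, 1.0]] 567.2244415950685
[[-0.83, -0.37, 0.42, 25.66], [-0.56, 0.53, -0.64, 703.11], [0.01, -0.76, -0.65, 787.46], [0.0, 0.0, 0.0, 1.0]] 438.1356814636088
```

View pics/t0.png

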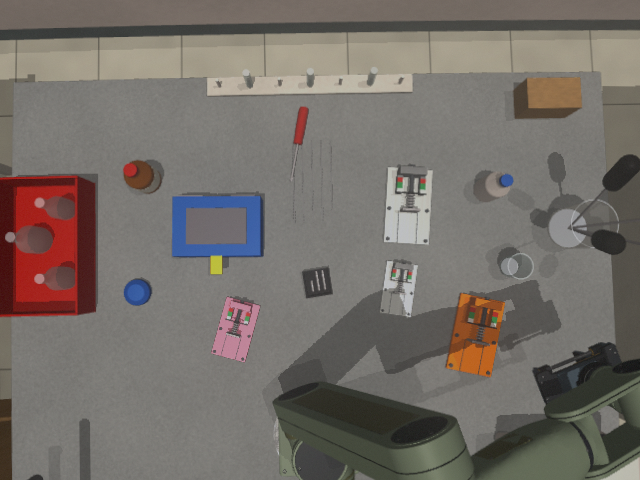

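View pics/s0.png

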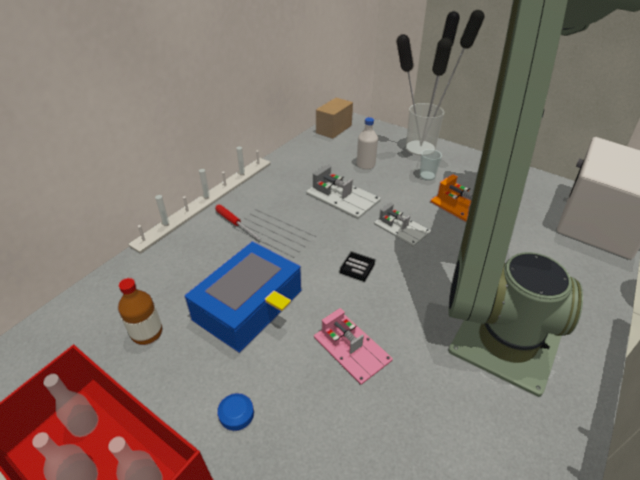

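Top view: blue case centred at about (217,226) with the yellow tab at (216,265). The large aluminium fixture is around (408,205). Next I'll enlarge both.

```bash
python3 - <<'E'
from h import *
im=cv2.imread('pics/t0.png')
a=cv2.resize(im[185:285,160:275],(460,400),interpolation=2); b=cv2.resize(im[155:255,370:450],(320,400),interpolation=2)
cv2.imwrite('pics/c1.png',np.hstack([a,b]))
E
```

```text
(no output)
```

View pics/c1.png

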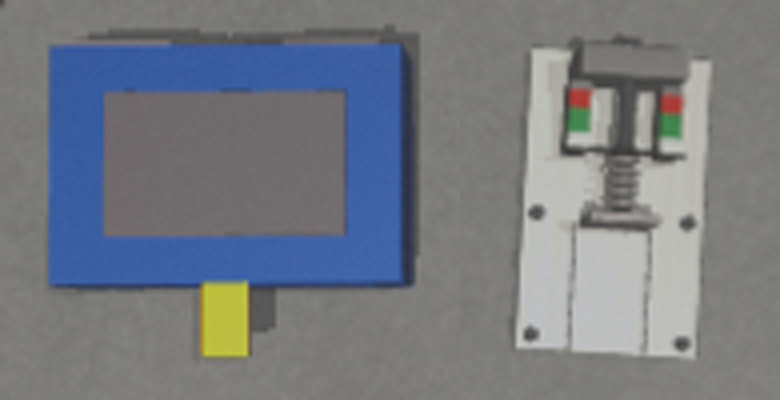

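```bash
python3 - <<'E'
from h import *
np.set_printoptions(precision=1,suppress=True)
A=lambda p:np.array(p)/4+[160,185]
B=lambda p:(np.array(p)-[460,0])/4+[370,155]
print('lid',onz('t0',A([[49,44],[402,44],[404,285],[49,284]]),85))
print('tab',onz('t0',A([[201,356],[249,356],[225,282]]),85))
print('bed',onz('t0',B([[516,347],[695,357],[711,60],[531,48]]),12))
print('lane',onz('t0',B([[573,228],[570,350],[651,232],[645,355]]),12))
print('plate top',onz('t0',B([[583,208],[659,212]]),64), 'bottom', onz('t0',B([[582,227],[653,229]]),12))
print(onz('t0',[[138,292]],30))
E
```

```text
lid [[616.2 347.8  85. ]
 [611.4 128.1  85. ]
 [461.1 129.5  85. ]
 [466.7 349.1  85. ]]
tab [[420.  255.7  85. ]
 [419.4 226.1  85. ]
 [465.5 240.2  85. ]]
bed [[ 493.8 -187.5   12. ]
 [ 484.6 -305.4   12. ]
 [ 681.3 -323.1   12. ]
 [ 691.6 -203.6   12. ]]
lane [[ 571.4 -227.6   12. ]
 [ 491.1 -223.    12. ]
 [ 567.7 -279.1   12. ]
 [ 486.7 -272.4   12. ]]
plate top [[ 578.7 -225.7   64. ]
 [ 575.2 -274.2   64. ]] bottom [[ 572.  -233.5   12. ]
 [ 569.7 -280.5   12. ]]
[[378.1 450.8  30. ]]
```

Call:
step_arm --pt "0.712 -0.638 -0.05" --pt "0.712 -0.638 -0.05" --pt "0.712 -0.638 -0.05" --pt "0.712 -0.638 -0.05" --pt "0.712 -0.638 -0.05" --pt "0.712 -0.638 -0.05" --turn '[0.058,0.058,0.058,0.058,0.058,0.058]' --fingers -1

```text
time_s: 0.85
ee_pos: [330.4, -287.9, 240.0]
ee_rot: [-180.0, -0.0, -1.1]
force: [0.2, 0.1, 0.0]
gripper_width: 91.1
gripper_force: 0.0
```

Call:
step_arm --pt "0.313 -0.907 0" --pt "0.313 -0.907 0" --pt "0.313 -0.907 0" --pt "0.313 -0.907 0" --pt "0.313 -0.907 0" --turn '[0,0,0,0,0]'

```text
time_s: 1.48
ee_pos: [430.5, -18.5, 239.7]
ee_rot: [180.0, 0.0, -1.2]
force: [0.8, 0.1, 0.9]
gripper_width: 91.0
gripper_force: 0.0
```

Call:
step_arm --pt "-0.006 -0.867 0.3" --pt "-0.006 -0.867 0.3" --pt "-0.006 -0.867 0.3" --pt "-0.006 -0.867 0.3" --pt "-0.006 -0.867 0.3" --pt "-0.006 -0.867 0.3" --pt "-0.006 -0.867 0.3" --turn '[0,0,0,0,0,0,0]'

```text
time_s: 2.35
ee_pos: [434.3, 239.0, 149.9]
ee_rot: [180.0, 0.0, -1.4]
force: [-0.7, -0.0, -0.1]
gripper_width: 91.0
gripper_force: 0.0
```

```bash
cat >> h.py <<'E'
def shift(P,yaw,s=None):
    s=s or env.state(); W=R.from_euler('xyz',s['ee_rot'],degrees=True)
    d=(np.atleast_2d(P)-s['ee_pos'])@W.as_matrix()/300
    t=-(((yaw-s['ee_rot'][2]+90)%180)-90)/360
    print('ee',np.round(s['ee_pos'],1),np.round(s['ee_rot'],2),'shift',np.round(d,3).tolist(),'turn',round(t,4))
E
python3 - <<'E'
from h import *
s=grab('wrist','w0'); shift([434,240.3,72],-1.35); print(np.round(s['qpos']),s['time_s'],s['force'])
E
```

```text
ee [434.4 238.9 150.2] [ 1.7997e+02 -2.0000e-02 -1.3800e+00] shift [[-0.002, -0.005, 0.261]] turn -0.0001
[ 28.  15. 106.  -0.  59. 119.] 2.35 [-0.74869293 -0.03356415 -0.09321583]
```

View pics/w0.png

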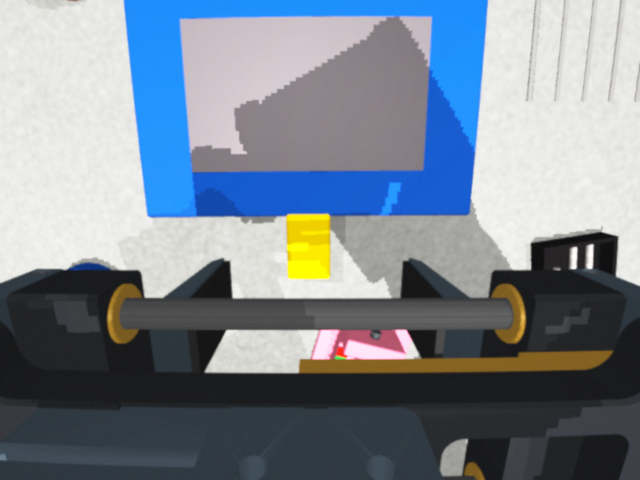

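The wrist view shows the tab at columns 288–330, rows 214–278, between the fingers at about 230 and 403. I'll descend and grip it.

Call:
step_arm --pt "-0.002 -0.007 0.261" --pt "-0.002 -0.007 0.261" --pt "-0.002 -0.007 0.261" --turn '[0,0,0]'

```text
time_s: 2.78
ee_pos: [433.0, 240.7, 71.0]
ee_rot: [179.9, 0.1, -1.4]
force: [0.1, 0.3, -0.0]
gripper_width: 91.2
gripper_force: 0.0
```

Call:
step_arm --pt "0 0 0" --pt "0 0 0" --pt "0 0 0" --pt "0 0 0" --pt "0 0 0" --pt "0 0 0" --turn '[0,0,0,0,0,0]' --fingers 1 --force 15

```text
time_s: 3.52
ee_pos: [433.4, 242.3, 71.6]
ee_rot: [180.0, -0.0, -1.3]
force: [0.6, 0.7, 0.4]
gripper_width: 34.0
gripper_force: 0.8
```

```bash
python3 - <<'E'
from h import *
np.set_printoptions(precision=1,suppress=True)
print(onz('w0',[[288,214],[330,214],[288,278],[330,278],[148,215],[474,214]],85))
s=env.state();print(s['ee_pos'],s['force'],s['gripper_width'],s['gripper_force'])
# arc: grip relative hinge
h=np.array([613.9,75]); g=np.array([s['ee_pos'][0],s['ee_pos'][2]+8]); print(g-h)
v0=g-np.array([613.9,75]); 
for th in range(5,105,5):
    t=np.radians(th); # rotate closed(-x) up (+z)
    c,sn=np.cos(t),np.sin(t); v=np.array([v0[0]*c+v0[1]*sn, -v0[0]*sn+v0[1]*c]); d=v-v0
    print(th,np.round([d[0]/300,-d[1]/300],3).tolist())
E
```

```text
[[467.3 258.6  85. ]
 [466.7 230.3  85. ]
 [421.8 260.6  85. ]
 [421.1 230.9  85. ]
 [469.1 354.1  85. ]
 [464.5 132.3  85. ]]
[433.4 242.3  71.6] [0.6 0.7 0.4] 34.048604521298934 0.8169927634298801
[-180.5    4.6]
5 [0.004, -0.052]
10 [0.012, -0.104]
15 [0.024, -0.155]
20 [0.042, -0.205]
25 [0.063, -0.253]
30 [0.088, -0.299]
35 [0.118, -0.342]
40 [0.151, -0.383]
45 [0.187, -0.421]
50 [0.227, -0.456]
55 [0.269, -0.486]
60 [0.314, -0.513]
65 [0.361, -0.537]
70 [0.41, -0.555]
75 [0.461, -0.57]
80 [0.512, -0.58]
85 [0.565, -0.585]
90 [0.617, -0.586]
95 [0.67, -0.583]
100 [0.721, -0.575]
```

Call:
step_arm --pt "0 -0.008 0" --pt "0 -0.008 0" --pt "0 -0.008 0" --turn '[0,0,0]'

```text
time_s: 3.9
ee_pos: [433.4, 244.4, 71.5]
ee_rot: [180.0, 0.0, -1.3]
force: [-0.1, -2.0, 0.1]
gripper_width: 30.0
gripper_force: 15.0
```

Call:
step_arm --pt "0.004 0 -0.052" --pt "0.012 0 -0.104" --pt "0.024 0 -0.155" --pt "0.042 0 -0.205" --pt "0.063 0 -0.253" --pt "0.088 0 -0.299" --pt "0.118 0 -0.342" --pt "0.151 0 -0.383" --pt "0.187 0 -0.421" --turn '[0,0,0,0,0,0,0,0,0]'

```text
time_s: 5.03
ee_pos: [489.5, 243.4, 198.0]
ee_rot: [180.0, 0.1, -1.3]
force: [1.6, 0.1, -4.8]
gripper_width: 29.8
gripper_force: 15.0
```

Call:
step_arm --pt "0.04 0 -0.035" --pt "0.082 0 -0.065" --pt "0.127 0 -0.092" --pt "0.174 0 -0.116" --pt "0.223 0 -0.134" --pt "0.274 0 -0.149" --pt "0.325 0 -0.159" --pt "0.378 0 -0.164" --pt "0.43 0 -0.165" --pt "0.483 0 -0.162" --pt "0.525 0 -0.156" --pt "0.525 0 -0.156" --turn '[0,0,0,0,0,0,0,0,0,0,0,0]'

```text
time_s: 6.52
ee_pos: [648.1, 240.7, 244.6]
ee_rot: [-179.9, -0.1, -1.3]
force: [0.9, 3.7, -0.4]
gripper_width: 30.0
gripper_force: 15.0
```

Call:
step_arm --pt "0 0 0" --pt "0 0 0" --pt "0 0 0" --pt "0 0 -0.27" --pt "0 0 -0.27" --turn '[0,0,0,0,0]' --fingers -1

```text
time_s: 7.15
ee_pos: [647.7, 239.9, 330.2]
ee_rot: [-179.9, -0.4, -1.3]
force: [0.3, 0.1, 0.5]
gripper_width: 76.7
gripper_force: 0.0
```

Call:
step_arm --pt "0 0 -0.05" --pt "-0.6 0 -0.05" --pt "-0.6 0 -0.05" --pt "-0.6 0 0.1" --pt "-0.6 0 0.1" --pt "-0.6 0 0.1" --turn '[0,0,0,0,0,0]'

```text
time_s: 7.9
ee_pos: [467.1, 244.0, 295.8]
ee_rot: [180.0, -0.0, -1.3]
force: [-0.2, 0.1, -0.1]
gripper_width: 91.1
gripper_force: 0.0
```

```bash
python3 - <<'E'
from h import *
s=grab('wrist','w1'); print(s['ee_pos'],s['time_s'])
E
```

```text
[467.08865606 244.00847199 295.81940639] 7.9
```

View pics/w1.png

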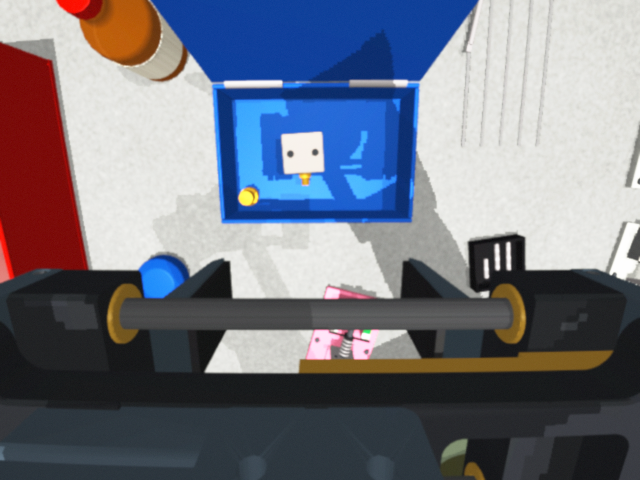

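The lid is fully open. The block top is around (302,153) with its tails towards the robot, and the coupling is at (249,196). I'll enlarge this area.

```bash
python3 - <<'E'
from h import *
crop('w1',210,75,420,225,3.8,'c2')
E
```

```text
(no output)
```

View pics/c2.png

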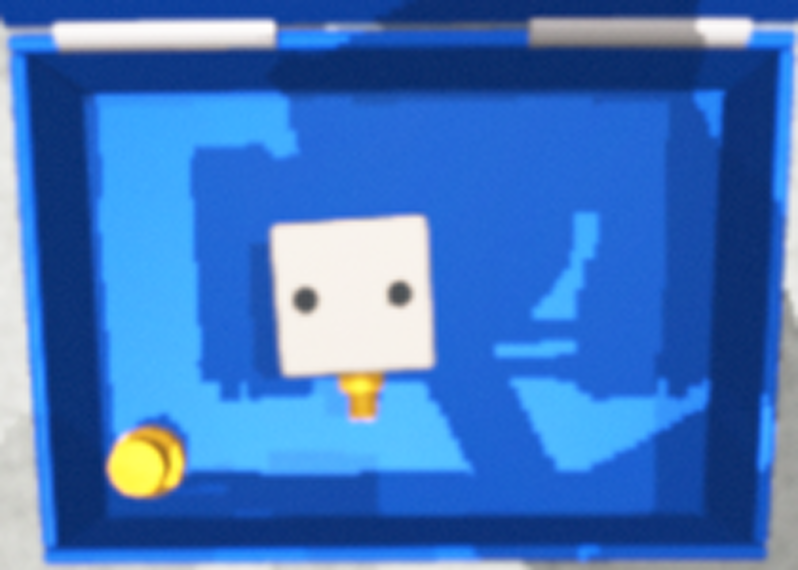

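```bash
python3 - <<'E'
from h import *
np.set_printoptions(precision=1,suppress=True)
A=lambda p:np.array(p)/3.8+[210,75]
b=onz('w1',A([[271,226],[427,215],[434,367],[280,378]]),65); print(b,b.mean(0))
e=[np.degrees(np.arctan2(*(v[[1,0]]))) for v in (b[0]-b[3],b[1]-b[2])]; f=[np.degrees(np.arctan2(*(v[[1,0]]))) +(-90) for v in (b[0]-b[1],b[3]-b[2])]; print(e,f)
print('coup',onz('w1',A([[140,467]]),37),'rim',onz('w1',A([[46,560],[764,557],[12,37],[792,40]]),75))
yaw=np.mean(e+f); print(yaw)
shift([b.mean(0)[0],b.mean(0)[1],130],yaw); 
E
```

```text
[[564.3 282.   65. ]
 [566.3 236.4  65. ]
 [522.7 235.   65. ]
 [520.5 281.3  65. ]] [543.5 258.7  65. ]
[np.float64(0.9743902389262156), np.float64(1.7163673599453306)] [np.float64(2.539423450937889), np.float64(2.7088058577746494)]
coup [[492.  331.1  37. ]] rim [[468.5 353.7  75. ]
 [464.7 136.3  75. ]
 [616.  350.9  75. ]
 [610.4 134.3  75. ]]
1.984746726896021
ee [468.4 244.3 296.7] [-179.9   -0.1   -1.3] shift [[0.248, -0.053, 0.556]] turn -0.0091
```

Call:
step_arm --pt "0.248 -0.053 0.4" --pt "0.248 -0.053 0.4" --pt "0.248 -0.053 0.55" --pt "0.248 -0.053 0.75" --pt "0.248 -0.053 0.882" --pt "0.248 -0.053 0.882" --pt "0.248 -0.053 0.882" --turn '[-0.009,-0.009,-0.009,-0.009,-0.009,-0.009,-0.009]'

```text
time_s: 8.82
ee_pos: [544.6, 258.9, 32.9]
ee_rot: [-179.9, -0.2, 1.9]
force: [0.8, -0.3, 0.8]
gripper_width: 91.1
gripper_force: 0.0
```

Call:
step_arm --pt "0 0 0" --pt "0 0 0" --pt "0 0 0" --pt "0 0 0" --pt "0 0 0" --pt "0 0 0" --turn '[0,0,0,0,0,0]' --fingers 1 --force 35

```text
time_s: 9.57
ee_pos: [541.8, 258.1, 31.2]
ee_rot: [180.0, 0.0, 1.9]
force: [0.0, -0.1, 2.0]
gripper_width: 45.8
gripper_force: 35.0
```

Call:
step_arm --pt "0 0 -0.2" --pt "0 0 -0.43" --pt "0 0 -0.43" --pt "-0.17 0.83 -0.43" --pt "-0.17 0.83 -0.43" --pt "-0.17 0.83 -0.43" --pt "-0.17 0.83 -0.43" --pt "-0.17 0.83 -0.43" --turn '[0,0,0,0,0,0,0,0]'

```text
time_s: 10.58
ee_pos: [497.3, 4.3, 158.7]
ee_rot: [180.0, 0.2, 1.6]
force: [-1.1, 0.1, -1.7]
gripper_width: 45.7
gripper_force: 35.0
```

Call:
step_arm --pt "-0.17 0.83 0" --pt "-0.17 0.83 0" --pt "-0.17 0.83 0" --pt "-0.17 0.83 0" --pt "-0.17 0.83 0" --pt "-0.17 0.83 0" --pt "-0.17 0.83 0" --turn '[0.0186,0.0186,0.0186,0.0186,0.0186,0.0186,0.0186]'

```text
time_s: 11.45
ee_pos: [457.0, -241.2, 159.7]
ee_rot: [-179.9, 0.1, -4.6]
force: [0.4, 0.7, -1.1]
gripper_width: 45.7
gripper_force: 35.0
```

```bash
python3 - <<'E'
from h import *
s=grab('wrist','w2'); print(s['ee_pos'],s['ee_rot'],s['time_s'])
im=cv2.imread('pics/w2.png'); o=cv2.resize(im[0:400,120:520],(600,600),interpolation=2); cv2.imwrite('pics/c3.png',o)
E
```

```text
[ 456.98425519 -241.247887    159.67638985] [-1.79945982e+02  5.22172965e-02 -4.62976602e+00] 11.45
```

View pics/c3.png

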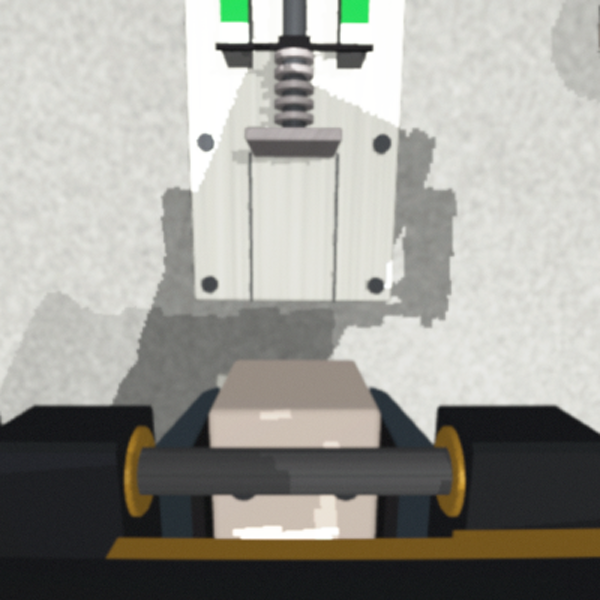

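The wrist view shows the block hanging square. In the crop, the plate's front top edge is at row 141, the lane lines are at columns 250 and 336, and the bolts are at (206,142), (381,143), (209,285) and (376,285).

```bash
python3 - <<'E'
from h import *
np.set_printoptions(precision=1,suppress=True)
A=lambda p:np.array(p)/1.5+[120,0]
b=onz('w2',A([[206,142],[381,143],[209,285],[376,285]]),12); print('bolts',b)
l=onz('w2',A([[250,160],[251,298],[337,160],[334,298]]),12); print('lane',l)
p=onz('w2',A([[246,141],[341,141]]),64); q=onz('w2',A([[252,155],[338,154]]),14);print('plate',p,q)
ed=onz('w2',A([[195,300],[390,300]]),12);print('edge',ed)
ang=lambda v:np.degrees(np.arctan2(v[1],v[0]))
print('yaw',ang(b[:2].mean(0)-b[2:].mean(0)),ang(l[[0,2]].mean(0)-l[[1,3]].mean(0)),ang(b[0]-b[1])-90,ang(b[2]-b[3])-90,ang(p[0]-p[1])-90,ang(ed[0]-ed[1])-90)
s=env.state(); zb=s['ee_pos'][2]-27
k=onz('w2',A([[237,361],[355,361]]),zb); t=onz('w2',A([[211,409],[379,409]]),zb+60);print('block',k,t,s['ee_pos'])
E
```

```text
bolts [[ 583.5 -199.4   12. ]
 [ 574.8 -298.8   12. ]
 [ 502.7 -191.6   12. ]
 [ 494.6 -292.3   12. ]]
lane [[ 571.7 -223.5   12. ]
 [ 492.8 -216.2   12. ]
 [ 567.6 -273.2   12. ]
 [ 488.7 -266.5   12. ]]
plate [[ 572.3 -226.1   64. ]
 [ 568.6 -271.    64. ]] [[ 573.9 -225.    14. ]
 [ 570.5 -273.8   14. ]]
edge [[ 494.4 -182.    12. ]
 [ 484.8 -300.4   12. ]]
yaw -5.083697564218169 -5.087584498835211 -4.960286892979752 -4.628201276841992 -4.652055981875435 -4.62515413447008
block [[ 481.8 -219.9  132.9]
 [ 478.2 -264.7  132.9]] [[ 482.9 -219.8  192.9]
 [ 479.4 -264.2  192.9]] [ 457.  -241.3  159.9]
```

Call:
step_arm --pt "0.17 -0.006 0.15" --pt "0.17 -0.006 0.25" --pt "0.17 -0.006 0.34" --pt "0.17 -0.006 0.395" --pt "0.17 -0.006 0.395" --pt "0.17 -0.006 0.395" --turn '[0.0008,0.0008,0.0008,0.0008,0.0008,0.0008]'

```text
time_s: 12.25
ee_pos: [508.5, -245.6, 42.8]
ee_rot: [179.9, -0.1, -5.0]
force: [1.0, -0.3, -0.8]
gripper_width: 45.9
gripper_force: 35.0
```

```bash
python3 - <<'E'
from h import *
s=env.state();print(s['force'],s['time_s']); shift([[543,-246.5,41],[566.9,-248.6,41]],-4.9)
E
```

```text
[ 0.95662092 -0.28987447 -0.77154325] 12.25
ee [ 508.5 -245.6   42.8] [ 1.7995e+02 -1.2000e-01 -5.0200e+00] shift [[0.115, -0.007, 0.006], [0.195, -0.007, 0.006]] turn -0.0003
```

Call:
step_arm --pt "0.05 -0.006 0.006" --pt "0.09 -0.006 0.006" --pt "0.115 -0.006 0.006" --pt "0.122 -0.006 0.006" --pt "0.129 -0.006 0.006" --pt "0.136 -0.006 0.006" --pt "0.143 -0.006 0.006" --pt "0.15 -0.006 0.006" --pt "0.157 -0.006 0.006" --pt "0.164 -0.006 0.006" --pt "0.164 -0.006 0.006" --pt "0.164 -0.006 0.006" --pt "0.164 -0.006 0.006" --turn '[0,0,0,0,0,0,0,0,0,0,0,0,0]'

```text
time_s: 13.88
ee_pos: [556.4, -247.9, 39.7]
ee_rot: [-180.0, 0.1, -5.0]
force: [-5.7, 1.1, 0.2]
gripper_width: 45.9
gripper_force: 35.0
```

```bash
python3 - <<'E'
from h import *
s=env.state();print(s['force'],s['time_s']); shift([[566.9,-248.6,41]],-4.9)
E
```

```text
[-5.65497886  1.06743258  0.21538569] 13.875
ee [ 556.4 -247.9   39.7] [-1.7999e+02  6.0000e-02 -5.0400e+00] shift [[0.035, -0.001, -0.004]] turn -0.0004
```

Call:
step_arm --pt "0.007 0 0" --pt "0.014 0 0" --pt "0.021 0 0" --pt "0.028 0 0" --pt "0.03 0 0" --pt "0.03 0 0" --pt "0.03 0 0" --pt "0.03 0 0" --pt "0.03 0 0" --turn '[0,0,0,0,0,0,0,0,0]'

```text
time_s: 15.0
ee_pos: [563.9, -248.6, 39.8]
ee_rot: [-180.0, 0.2, -5.0]
force: [-9.4, 0.6, 2.3]
gripper_width: 45.9
gripper_force: 35.0
```

```bash
python3 - <<'E'
from h import *
s=grab('wrist','w3');print(s['ee_pos'],s['ee_rot'],s['force'],s['qvel'],s['time_s']); grab('top','t3'); grab('side','s3')
a=cv2.resize(cv2.imread('pics/w3.png')[0:480,120:520],(500,600),interpolation=2)
t=cv2.imread('pics/s3.png')[130:340,170:400]; t=cv2.resize(t,(300,274))
u=cv2.resize(cv2.imread('pics/t3.png')[150:260,360:460],(300,326),interpolation=2)
cv2.imwrite('pics/c4.png',np.hstack([a,np.vstack([t,u])]))
E
```

```text
[ 563.92825785 -248.60255082   39.75161677] [-179.97780677    0.22596359   -5.03048307] [-9.36472146  0.6194166   2.31554548] [ 0.02961932 -0.02679789  0.04833866  0.01791367  0.14062364 -0.08800792] 15.0
```

View pics/c4.png

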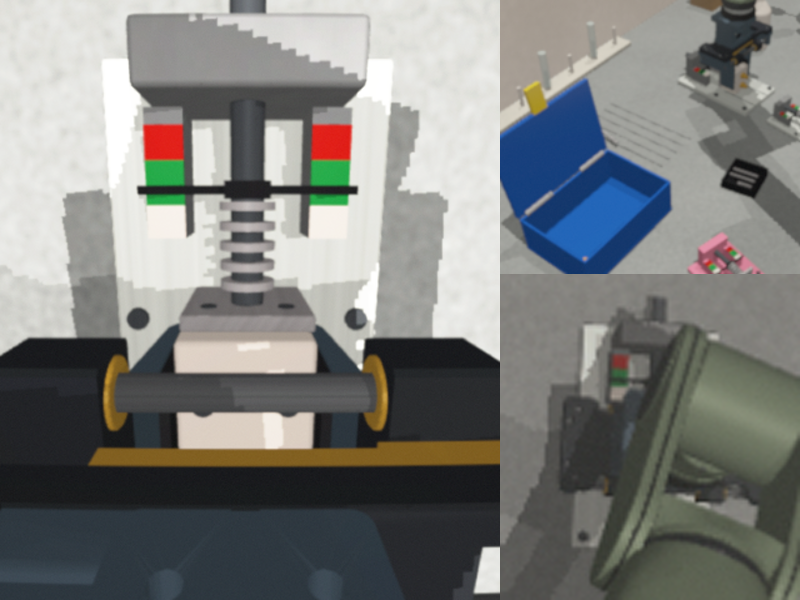

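The pointer stands in the green at about 9.4 N. The block is centred on the plate to about 1 mm and square, and the lid is still open. Handing in.

```bash
python3 -c "
from workcell import env
print(env.job_done())"
```

```text
the job is handed in; nothing more can be done
None
```

The job is handed in with the lid open on its stop and the block held square against the bracket plate, the pointer in the green at about 9.4 N; the hand-in did not report a verdict.

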